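# Hang the filled tube hangers from the catch tray over the tote's bar

## Task

The machine has dropped three display hangers into its catch tray: take the two that are filled with tubes and drape each over the bar of the tote, one leg on either side of the bar, resting freely in the clear lengths beside the hanger that already hangs there, with none of the three touching another. Leave the empty hanger standing in the tray and the hanging one where it is, keep the filled hangers upright, and do not disturb the bottle and the carton on the table.

Things in the scene. Friction and masses are not known exactly. Their poses are not given: they have to be found in the camera images.
- hanger_a: filled hanger, standing in the tray: grey upside-down U, 3 white black-capped tubes fixed outside each leg; 78 (x) x 68 (y, along channel) x 125 mm, 0.2 kg. Origin: centre of underside, z up; same after a half turn. Legs 4 mm thick, 30 mm clear between, crown underside z=85, top z=90 mm; on it a solid grip tab 12 mm thick (x), 50 long (y), z=90 to 125 mm: pinch it from above across x
- hanger_b: second filled hanger, identical to hanger_a, standing in the tray at another place (their places in the tray are drawn at random)
- hanger_empty: the empty hanger: same frame, legs and grip tab as hanger_a but no tubes, 38 (x) x 68 (y) x 125 mm, 0.09 kg; stands in the tray and stays there
- hanger_hung: a third filled hanger, identical to hanger_a, that already hangs over the tote's bar, anywhere along it, its y along the bar
- tote: grey open tote fixed to the table, 150 (x) x 380 (y) x 100 mm high, origin centre of underside. An aluminium bar 14 mm wide (x), 18 mm high runs along its y over its middle (x=0), flat top 175 mm above the table; clear length y=-160..160 mm between steel posts (20 x 16 mm, up to 177 mm high) at its ends. A draped hanger has its origin 90 mm above the table, legs 10 mm below the rim
- bar_mid (a point): middle of the top face of the tote's bar, 175 mm above the table; y along the bar
- catch_tray: steel catch tray fixed to the table, 170 (x) x 420 (y) x 30 mm high, walls and floor 5 mm, origin centre of underside; hangers stand on its floor, 5 mm above the table. A sloping steel chute rises beyond its -y end to 145 mm high (y = -215..-330 mm, 140 mm wide)
- bottle: white bottle, 44 mm dia, 150 mm tall, standing between tray and tote, origin under its centre; leave alone
- carton: white upright carton, 55 by 45 by 120 mm tall, origin under its centre; leave alone

How it is judged:
At the end, for the whole second after the job is handed in: all three filled hangers at rest over the bar: origin 83-98 mm above the table, within 14 mm of the bar line, 140 mm of its middle, 0.3 rad of its direction, upright to 0.15 rad, not touching each other; hanger_hung within 20 mm, hanger_empty upright and within 30 mm of its start (z of hanger_a in the frame of tote between 0.083 and 0.098 m and x of hanger_a in the frame of tote between -0.014 and 0.014 m and y of hanger_a in the frame of tote between -0.14 and 0.14 m and angle between the y axis of each of hanger_a, hanger_b, hanger_hung and the y axis of tote, either way round below 0.3 rad and angle between each of hanger_a, hanger_b, hanger_hung, hanger_empty's own z axis and vertical below 0.15 rad and linear speed of each of hanger_a, hanger_b, hanger_hung below 0.03 m/s and z of hanger_b in the frame of tote between 0.083 and 0.098 m and x of hanger_b in the frame of tote between -0.014 and 0.014 m and y of hanger_b in the frame of tote between -0.14 and 0.14 m and z of hanger_hung in the frame of tote between 0.083 and 0.098 m and x of hanger_hung in the frame of tote between -0.014 and 0.014 m and y of hanger_hung in the frame of tote between -0.14 and 0.14 m and contact force between hanger_a and hanger_b below 0.1 N and contact force between each of hanger_a, hanger_b and hanger_hung below 0.1 N and distance of hanger_hung from where it was at the start of the episode below 0.02 m and distance of hanger_empty from where it was at the start of the episode below 0.03 m).
It fails at once if the bottle is shifted by more than 30 mm or tipped (distance of bottle from where it was at the start of the episode above 0.03 m or angle between bottle's own z axis and vertical above 0.4 rad).
It fails at once if the carton is shifted by more than 30 mm or tipped (distance of carton from where it was at the start of the episode above 0.03 m or angle between carton's own z axis and vertical above 0.4 rad).
It fails at once if a filled hanger is tipped over (more than 0.8 rad) (angle between any of hanger_a, hanger_b, hanger_hung's own z axis and vertical above 0.8 rad).
It also fails if it takes over 61 s, if anything falls off the work surface, if the arm or the gripper's body presses on something with over 40 N, if the wrist force passes 120 N, or if a joint passes its speed limit or range.

## Robot

A 6-joint arm with a two-finger parallel gripper is mounted at the origin on the work surface. World frame = base frame: x ahead of the robot, y to its left, z up, the work surface at z = 0. Lengths are in m, angles in rad, forces in N, time in s.
With the tool pointing down it reaches from about 0.375 to 0.925 m from the base axis. Payload 5.7 kg.
Tool frame: the origin (TCP) lies midway between the tips of the shut fingers; the grasp point (between the pads) lies 19 mm behind it; z points along the fingers, y is the line along which they close (so a half turn about z gives the same grasp; the last joint's range is limited). The gripper opens to 85 mm and grips with 20 to 120 N. Pads are 22 mm wide; open, the fingers measure 114 mm over their backs; the gripper's body (76 mm by 85 mm) begins 54 mm behind the grasp point. The pads swing forward as they close: fully open they stand 13 mm farther back than shut.
Start: joints at [-1.27, 0.359, 1.51, -0, 1.272, -0.115], TCP at [0.242, -0.549, 0.231] pointing down, gripper open.
Joint ranges: [-2.97, 2.97], [-1.01, 2.36], [0.21, 2.38], [-0.96, 4.11], [0.2, 2.71], [-2.98, 2.98]. Speed limits (rad/s): [2.39, 2.39, 3.14, 3.14, 3.14, 3.14].

## Interface

Orientations are given as a unit quaternion [x, y, z, w].
In Python, from bench import arm gives the robot as it stands.
- The arm moves only by the tool step_arm, never from a script. Its argument "steps" is one flat list of numbers, 7 for each row, row after row: the opening, from 0 (shut) to 1 (fully open), then the shift along the tool's x, y, z in mm, then the turn, a rotation vector about the tool's x, y, z in degrees. In form: [claw, tx, ty, tz, wx, wy, wz, claw, tx, ty, tz, wx, wy, wz, ...]. A call has 1 to 10 rows; each row shifts and turns the commanded pose from where the row before left it, along the tool's axes as they then stand; what a row does not reach is not made up. A row lasts 1/10 s, in which the tool goes at most 50 mm and 8.59 degrees, less where a joint would pass 70% of its speed; a pose out of reach is approached as far as the arm can. A call is refused whole if a number of a shift passes 50 or a number of a turn 8.59, either way. A call with a gripper value outside its range is refused whole. The fingers move at their own pace and stop on an object; "newtons" is the grip in N (left out, the last holds). Time passes only in rows, so rows that do not move let the fingers close. It gives the time, the measured TCP pose, the force, the opening and the grip force at its end, in the units of the state.
- arm.read_state(): the state, without advancing time (a new reading comes with each control period).
- arm.camera(name): name is "scene" or "top"; returns a dict with "image" (400x640x3 uint8, red, green, blue), "depth" (400x640 float32, m along the optical axis (not along the pixel's ray), 0 where there is no reading), "mtx" (3x3 intrinsics, pixels), "view" (4x4, takes a point from world to camera coordinates). Camera axes: x right, y down, z forward; pixel columns grow to the right and rows downward; lengths in m; the calibration is good to about 2 mm. A picture is of the moment at which its call begins.
- arm.close_job(): hands the job in; it is judged then, once.
The state is a dict: "clock": time; "joint_positions": joint angles; "qd": joint speeds; "tau": joint torques, N m; "eef_pos": TCP position; "eef_rot": TCP orientation; "wrist_force": force on the tool from outside, world axes, zero at the start; "torque": the same for the moment, N m; "opening": finger opening in m; "grasp_force": force on a finger pad.
Only numpy, scipy, OpenCV 4.12 (cv2) and the standard library are available. Lean on these libraries where they do the work, as an engineer would, in place of code of your own. Each camera call takes 0.05 s, during which the arm holds its last target. There are 200 camera calls.

## Working session

There is one attempt and no reset: what is moved stays moved. The work goes in short steps, Python scripts to look and compute and a tool call to move; the robot and the scene stay as the last step left them, time stands still between calls to the robot, and variables do not carry over. Pictures are saved under pics/ and viewed, at most 10 in all, crops included, and the job is handed in when it is done.

Besides the shell and the picture viewer there is one more tool, called after "Emit:" by a JSON object that holds its "api" and its "payload", one argument or row to a line. step_arm: Moves the arm, as the interface text tells. Its arguments: {"type":"object","properties":{"steps":{"type":"array"},"newtons":{"type":"number"}},"required":["steps"]}

```bash
mkdir -p pics
python3 - <<'E'
from bench import arm
import cv2,numpy as np
for n in("top","scene"):
    c=arm.camera(n);cv2.imwrite(f"pics/{n}0.png",c["image"][:,:,::-1]);np.savez(f"{n}0.npz",**c)
    print(n,c["mtx"].round(1).tolist(),c["view"].round(3).tolist())
s=arm.read_state();print(s)
E
```

```text
top [[403.7, 0.0, 316.5], [0.0, 403.7, 202.2], [0.0, 0.0, 1.0]] [[0.027, -0.999, -0.022, -0.031], [-0.999, -0.026, -0.045, 0.572], [0.044, 0.024, -0.999, 1.363], [0.0, 0.0, 0.0, 1.0]]
scene [[396.9, 0.0, 313.7], [0.0, 396.9, 204.2], [0.0, 0.0, 1.0]] [[0.61, 0.792, 0.021, -0.341], [0.463, -0.335, -0.82, -0.165], [-0.643, 0.51, -0.571, 1.481], [0.0, 0.0, 0.0, 1.0]]
{'clock': 0.1, 'joint_positions': array([-1.27009696e+00,  3.59450965e-01,  1.51129291e+00,  1.59331918e-05,
        1.27249483e+00, -1.15087778e-01]), 'qd': array([ 6.67588862e-04, -5.66764867e-04, -1.93346000e-03,  2.89788897e-04,
       -1.69824538e-05, -2.68753542e-03]), 'tau': array([ 1.58401293e-03, -5.28648448e+01, -2.79351783e+01, -1.30228977e-04,
        5.04690848e-03, -1.65591146e-06]), 'eef_pos': array([ 0.24217505, -0.54830961,  0.23053883]), 'eef_rot': array([ 9.78468003e-01,  2.06396921e-01, -6.86920210e-05, -8.20190944e-04]), 'wrist_force': array([-0.51966759,  0.02545995,  0.22092943]), 'torque': array([ 0.00146375,  0.02703053, -0.03380601]), 'grasp_force': 0.0, 'opening': 0.08583568460555677}
```

View pics/top0.png

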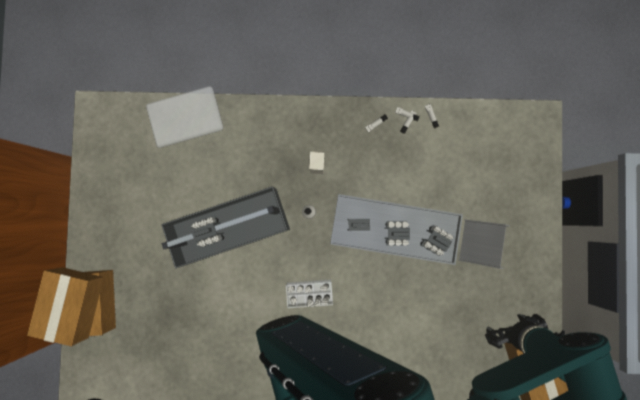

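View pics/scene0.png

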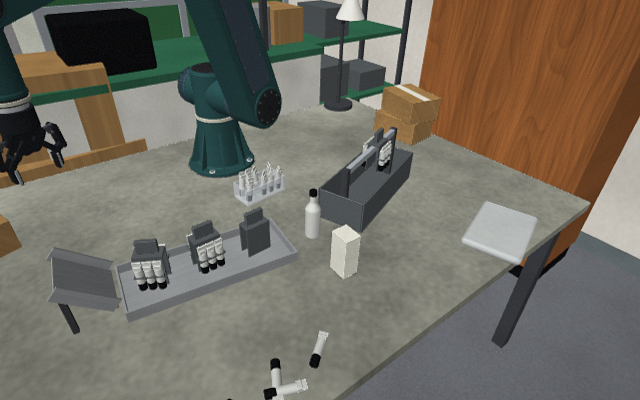

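The top view shows the tote at left (bar from about (165,244) to (277,210), hung hanger near (206,232)). In the tray the empty hanger is at (358,225) and the filled ones at (397,233) and (436,240). The bottle is at (309,211) and the carton at (316,161). Next I'll zoom in.

```bash
cat > h.py <<'E'
import numpy as np,cv2
def load(n): return dict(np.load(n))
def pts(c):
    h,w=c["depth"].shape;u,v=np.meshgrid(np.arange(w),np.arange(h));d=c["depth"]
    P=np.stack([(u-c["mtx"][0,2])/c["mtx"][0,0]*d,(v-c["mtx"][1,2])/c["mtx"][1,1]*d,d],-1)
    V=c["view"];return (P-V[:3,3])@V[:3,:3]
def ray(c,u,v,z):
    V=c["view"];R=V[:3,:3];o=-R.T@V[:3,3];d=R.T@np.array([(u-c["mtx"][0,2])/c["mtx"][0,0],(v-c["mtx"][1,2])/c["mtx"][1,1],1])
    return o+d*(z-o[2])/d[2]
E
python3 - <<'E'
from h import *
c=load("top0.npz");im=c["image"][:,:,::-1]
a=cv2.resize(im[180:280,150:300],None,fx=5.3,fy=5.3,interpolation=cv2.INTER_CUBIC)[:, :795]
b=cv2.resize(im[185:275,320:470],None,fx=5.3,fy=5.3,interpolation=cv2.INTER_CUBIC)[:, :795]
cv2.imwrite("pics/ta.png",a);cv2.imwrite("pics/tb.png",b)
P=pts(c)
# high points per region
for nm,(u0,u1,v0,v1),zl,zh in [("bar",(150,300,180,280),.168,.182),("hungtab",(150,300,180,280),.2,.23),("traytabs",(330,465,190,270),.118,.14),("bottle",(300,320,200,222),.13,.16),("carton",(300,335,145,175),.11,.13)]:
    m=np.zeros((400,640),np.uint8);q=P[v0:v1,u0:u1,2];m[v0:v1,u0:u1]=(q>zl)&(q<zh)
    n,l,st,ce=cv2.connectedComponentsWithStats(m)
    for i in range(1,n):
        if st[i,4]<8: continue
        X=P[l==i];mn,sz,an=cv2.minAreaRect((X[:,:2]*1000).astype(np.float32))
        print(nm,st[i],X.mean(0).round(4),np.round(mn,1),np.round(sz,1),round(an,1))
E
```

```text
bar [161 206 113  44 651] [0.4802 0.281  0.1759] [481.4 277.8] [ 37.6 352.2] 20.2
bar [191 218  22   9  46] [0.4948 0.3257 0.1743] [494.6 326.7] [ 7.9 64.8] 21.5
bar [197 237  22   9  43] [0.4402 0.3065 0.1742] [440.8 306.2] [ 8.3 63.8] 21.5
hungtab [192 228  18   9  78] [0.4676 0.3148 0.2136] [467.4 315.5] [11.8 49.9] 20.6
traytabs [352 223  16   4  64] [ 0.5019 -0.1536  0.1296] [ 501.9 -153.7] [ 9.4 46.7] 1.6
traytabs [392 232  17   4  65] [ 0.4775 -0.2805  0.128 ] [ 477.5 -280.4] [ 9.4 48.2] 1.7
traytabs [435 236  16  11  71] [ 0.4574 -0.4095  0.1277] [ 457.  -411.2] [50.3 12.1] 61.1
bottle [305 208   7   7  39] [0.539  0.0077 0.1491] [539.    6.6] [18.6 18.2] 0.7
carton [309 152  16  19 250] [ 0.6988 -0.014   0.1191] [699.3 -14.3] [44.7 55.9] 87.6
```

View pics/ta.png

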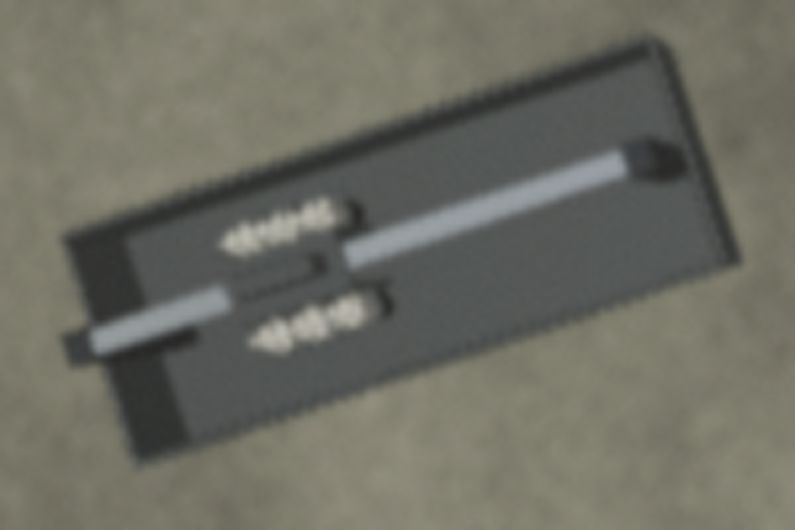

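View pics/tb.png

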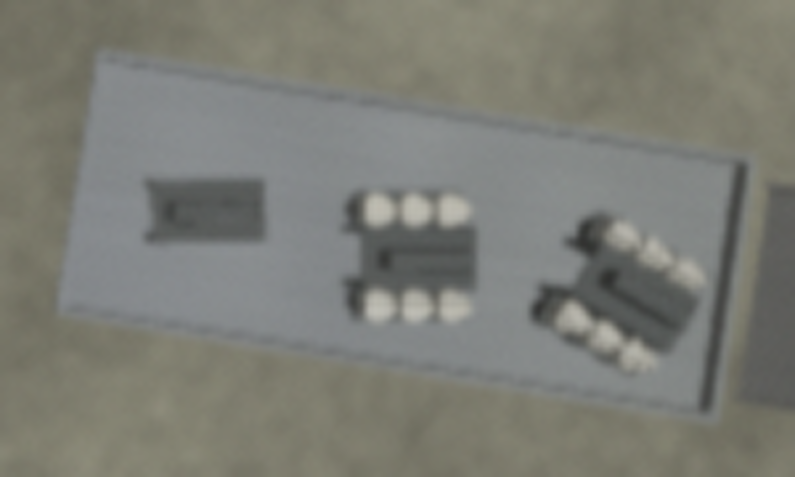

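The left crop shows the hung hanger at (300,275), with a short clear length to its left and a long one to its right. The right crop shows the empty hanger at (205,210) and the filled ones at (418,258) and (635,290), the last one turned. Now I'll fit the bar.

Run:
```python
from h import *
c=load("top0.npz");P=pts(c);im=c["image"].astype(int)
g=im.sum(2)/3;bl=im[...,2]-im[...,0]
m=np.zeros((400,640),np.uint8);m[190:260,150:295]=1
z=P[...,2]
mb=(m>0)&(z>.168)&(z<.180)&(bl>8)&(g>110)
X=P[mb];print(mb.sum(),X[:,2].mean())
vx,vy,x0,y0=cv2.fitLine(X[:,:2].astype(np.float32),cv2.DIST_HUBER,0,1e-4,1e-4).ravel()
if vy<0:vx,vy=-vx,-vy
d=np.array([vx,vy]);n=np.array([vy,-vx]);p0=np.array([x0,y0])
print("bar ang",np.degrees(np.arctan2(-vx,vy)),"perp spread",np.percentile((X[:,:2]-p0)@n,[2,50,98]))
s=(X[:,:2]-p0)@d;print("bar s",s.min(),s.max())
# all high points near the line
A=P[(m>0)&(z>.165)&(z<.185)];k=abs((A[:,:2]-p0)@n)<.012;sa=(A[k][:,:2]-p0)@d;print("with posts",sa.min(),sa.max())
mid=p0+d*(sa.min()+sa.max())/2;mid2=p0+d*(s.min()+s.max())/2;print("mid",mid,mid2)
tab=P[(m>0)&(z>.2)&(z<.23)][:,:2].mean(0)
r=cv2.minAreaRect((P[(m>0)&(z>.2)&(z<.23)][:,:2]*1000).astype(np.float32))[0]
print("hung s,perp",(np.array(r)/1000-mid)@d,(np.array(r)/1000-mid)@n)
# tote rim
B=P[(m>0)&(z>.09)&(z<.108)];print("rim",cv2.minAreaRect((B[:,:2]*1000).astype(np.float32)))
for S in(-.075,.117,.12):print(S,mid+d*S)
```

```text
208 0.17469808501879375
bar ang 20.03616 perp spread [-6.37323208e-03  5.45426775e-05  5.67811439e-03]
bar s -0.07376964637100655 0.20956615012998026
with posts -0.09072800557714152 0.2614712065799826
mid [0.48274529 0.27826201] [0.48873189 0.2618462 ]
hung s,perp 0.040270654497928306 -0.0015953113228934156
rim ((481.7674560546875, 277.7410888671875), (150.24539184570312, 380.9649963378906), 20.201690673828125)
-0.075 [0.50844127 0.20780125]
0.117 [0.44265956 0.38818077]
0.12 [0.44163172 0.3909992 ]
```

Emit:
{"api": "step_arm", "payload": {
  "steps": [1, 0, 0, 0, 0, 0, -7.5, 1, 0, 0, 0, 0, 0, -7.5, 1, 0, 0, 0, 0, 0, -7.5, 1, 0, 0, 0, 0, 0, -7.5, 1, 0, 0, 0, 0, 0, -7.3, 1, 45, 24, 0, 0, 0, 0, 1, 45, 24, 0, 0, 0, 0, 1, 45, 24, 0, 0, 0, 0, 1, 45, 24, 0, 0, 0, 0, 1, 44, 26, 0, 0, 0, 0],
  "newtons": 50
}}

```text
clock: 1.1
eef_pos: [0.4541, -0.4127, 0.2309]
eef_rot: [0.861, 0.508, -0.0, -0.0]
wrist_force: [1.0, -1.2, 1.1]
opening: 0.0856
grasp_force: 0.0
```

Emit:
{"api": "step_arm", "payload": {
  "steps": [1, 0, 0, 0, 0, 0, 0, 1, 0, 0, 0, 0, 0, 0, 1, 0, 0, 0, 0, 0, 0]
}}

```text
clock: 1.4
eef_pos: [0.4521, -0.4146, 0.2309]
eef_rot: [0.861, 0.508, -0.0, -0.0]
wrist_force: [-0.4, 0.1, -0.1]
opening: 0.0857
grasp_force: 0.0
```

```bash
cat > go.py <<'E'
# usage: go.py x y z(mm) yaw_of_toolY(deg): remaining turn wz and shift after that turn
import sys,numpy as np
from bench import arm
from scipy.spatial.transform import Rotation as R
s=arm.read_state();r=R.from_quat(s["eef_rot"]);M=r.as_matrix()
x,y,z,a=map(float,sys.argv[1:]);now=np.degrees(np.arctan2(M[1,1],M[0,1]))
t=(a-now+90)%180-90
M2=R.from_euler('z',t,degrees=True).as_matrix()@M
print("t",round(s["clock"],2),"pos",(s["eef_pos"]*1000).round(1),"tilt",np.degrees(np.arccos(-M[2,2])).round(2),"wz",round(-t,1),"shift after turn",(M2.T@(np.array([x,y,z])-s["eef_pos"]*1000)).round(1),"q",s["joint_positions"].round(2),"open",s["opening"],"gf",s["grasp_force"],s["wrist_force"].round(1))
E
python3 go.py 457 -411 98 -28.9
```

```text
t 1.4 pos [ 452.1 -414.6  230.9] tilt 0.07 wz 0.0 shift after turn [  5.5   2.7 132.9] q [-0.85  0.38  1.48 -0.    1.28 -0.35] open 0.08569263860419306 gf 0.0 [-0.4  0.1 -0.1]
```

Emit:
{"api": "step_arm", "payload": {
  "steps": [1, 5.5, 2.5, 25, 0, 0, 0, 1, 0, 0, 30, 0, 0, 0, 1, 0, 0, 30, 0, 0, 0, 1, 0, 0, 25, 0, 0, 0, 1, 0, 0, 22, 0, 0, 0, 1, 0, 0, 0, 0, 0, 0]
}}

```text
clock: 2.0
eef_pos: [0.4546, -0.4099, 0.0962]
eef_rot: [0.862, 0.507, -0.001, -0.003]
wrist_force: [0.6, 0.4, 0.1]
opening: 0.085
grasp_force: 0.0
```

```bash
python3 go.py 457 -411 98 -28.9
```

```text
t 2.0 pos [ 454.6 -409.9   96.2] tilt 0.38 wz -0.1 shift after turn [ 0.2  2.6 -1.8] q [-0.85  0.52  1.61 -0.    1.01 -0.34] open 0.08503036185789138 gf 0.0 [0.6 0.4 0.1]
```

Emit:
{"api": "step_arm", "payload": {
  "steps": [1, 0, 2.5, -3, 0, 0, 0, 1, 0, 0, 0, 0, 0, 0, 0, 0, 0, 0, 0, 0, 0, 0, 0, 0, 0, 0, 0, 0, 0, 0, 0, 0, 0, 0, 0, 0, 0, 0, 0, 0, 0, 0, 0, 0, 0, 0, 0, 0, 0, 0, 0, 0, 0, 0, 0, 0],
  "newtons": 60
}}

```text
clock: 2.8
eef_pos: [0.4601, -0.4119, 0.1025]
eef_rot: [0.861, 0.509, -0.0, -0.0]
wrist_force: [-1.3, 0.3, 1.7]
opening: 0.0111
grasp_force: 59.1
```

```bash
python3 go.py 457 -411 98 -28.9
```

```text
t 2.8 pos [ 460.1 -411.9  102.5] tilt 0.01 wz 0.0 shift after turn [-0.7 -3.1  4.5] q [-0.84  0.52  1.6  -0.    1.02 -0.34] open 0.011142735928416213 gf 59.06816482543945 [-1.3  0.3  1.7]
```

Emit:
{"api": "step_arm", "payload": {
  "steps": [0, 0, 0, -15, 0, 0, 0, 0, 0, 0, -30, 0, 0, 0, 0, 0, 0, -35, 0, 0, 0, 0, 0, 0, -35, 0, 0, 0, 0, 0, 0, -35, 0, 0, 0, 0, 0, 0, -35, 0, 0, 0, 0, 0, 0, -35, 0, 0, 0, 0, 0, 0, -15, 0, 0, 0, 0, 0, 0, 0, 0, 0, 0, 0, 0, 0, 0, 0, 0, 0]
}}

```text
clock: 3.8
eef_pos: [0.4597, -0.4115, 0.3362]
eef_rot: [0.861, 0.509, -0.0, -0.001]
wrist_force: [-0.9, -0.6, -2.9]
opening: 0.0109
grasp_force: 58.7
```

Emit:
{"api": "step_arm", "payload": {
  "steps": [0, 0, 0, 0, 0, 0, -4, 0, 0, 0, 0, 0, 0, -7, 0, 0, 0, 0, 0, 0, -7, 0, 0, 0, 0, 0, 0, -7, 0, 0, 0, 0, 0, 0, -7, 0, 0, 0, 0, 0, 0, -7, 0, 0, 0, 0, 0, 0, -6, 0, 0, 0, 0, 0, 0, -4, 0, 0, 0, 0, 0, 0, 0]
}}

```text
clock: 4.7
eef_pos: [0.4593, -0.4111, 0.3347]
eef_rot: [0.572, 0.82, 0.001, -0.002]
wrist_force: [-0.1, 0.6, -2.1]
opening: 0.0108
grasp_force: 58.7
```

```bash
python3 go.py 442 388 340 20.1;python3 -c "
from bench import arm;import cv2;cv2.imwrite('pics/s1.png',arm.camera('scene')['image'][:,:,::-1])"
```

```text
t 4.7 pos [ 459.3 -411.1  334.7] tilt 0.26 wz 0.1 shift after turn [756.4 258.3  -2.5] q [-0.84  0.31  1.32  0.    1.51 -1.19] open 0.0108300627669875 gf 58.72058629989624 [-0.1  0.6 -2.1]
```

View pics/s1.png

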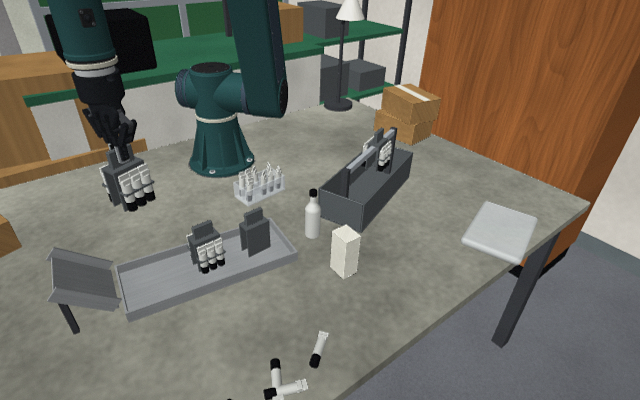

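The picture shows the filled hanger held upright near (130,180), with the tray and the other objects undisturbed.

Emit:
{"api": "step_arm", "payload": {
  "steps": [0, 20, 7, 0, 0, 0, 0, 0, 35, 12, 0, 0, 0, 0, 0, 40, 13.7, 0, 0, 0, 0, 0, 40, 13.7, 0, 0, 0, 0, 0, 40, 13.7, 0, 0, 0, 0, 0, 40, 13.7, 0, 0, 0, 0, 0, 40, 13.7, 0, 0, 0, 0, 0, 40, 13.7, 0, 0, 0, 0, 0, 40, 13.7, 0, 0, 0, 0, 0, 40, 13.7, 0, 0, 0, 0]
}}

```text
clock: 5.75
eef_pos: [0.4509, -0.0139, 0.3366]
eef_rot: [0.574, 0.819, -0.0, -0.001]
wrist_force: [1.7, 0.1, -2.7]
opening: 0.0111
grasp_force: 58.7
```

Emit:
{"api": "step_arm", "payload": {
  "steps": [0, 40, 13.7, 0, 0, 0, 0, 0, 40, 13.7, 0, 0, 0, 0, 0, 40, 13.7, 0, 0, 0, 0, 0, 40, 13.7, 0, 0, 0, 0, 0, 40, 13.7, 0, 0, 0, 0, 0, 40, 13.7, 0, 0, 0, 0, 0, 40, 13.7, 0, 0, 0, 0, 0, 40, 13.7, 0, 0, 0, 0, 0, 35, 12, 0, 0, 0, 0, 0, 22, 7, 0, 0, 0, 0]
}}

```text
clock: 6.75
eef_pos: [0.442, 0.3852, 0.3361]
eef_rot: [0.573, 0.82, -0.0, -0.001]
wrist_force: [0.3, -1.3, -1.8]
opening: 0.0111
grasp_force: 58.7
```

Emit:
{"api": "step_arm", "payload": {
  "steps": [0, 0, 0, 0, 0, 0, 0, 0, 0, 0, 0, 0, 0, 0, 0, 0, 0, 0, 0, 0, 0]
}}

```text
clock: 7.05
eef_pos: [0.4426, 0.3816, 0.3368]
eef_rot: [0.573, 0.819, -0.001, -0.0]
wrist_force: [-0.4, -0.2, -1.7]
opening: 0.0112
grasp_force: 58.7
```

```bash
python3 - <<'E'
from bench import arm
import numpy as np,cv2
c=arm.camera('top');np.savez("top1.npz",**c)
from h import *
P=pts(c);m=np.zeros((400,640),np.uint8);z=P[...,2]
m[180:280,130:300]=((z>.305)&(z<.335))[180:280,130:300]
print("high pts",m.sum())
im=cv2.resize(c["image"][180:280,130:280,::-1],None,fx=5.3,fy=5.3,interpolation=cv2.INTER_CUBIC);cv2.imwrite("pics/t1.png",im)
E
python3 go.py 442 388 330 20.1
```

```text
high pts 354
t 7.1 pos [442.8 381.5 337. ] tilt 0.06 wz -0.1 shift after turn [6.4 1.5 7. ] q [ 0.59  0.26  1.39 -0.    1.49  0.24] open 0.011241034407989892 gf 58.73755395412445 [-0.1 -0.5 -1.2]
```

View pics/t1.png

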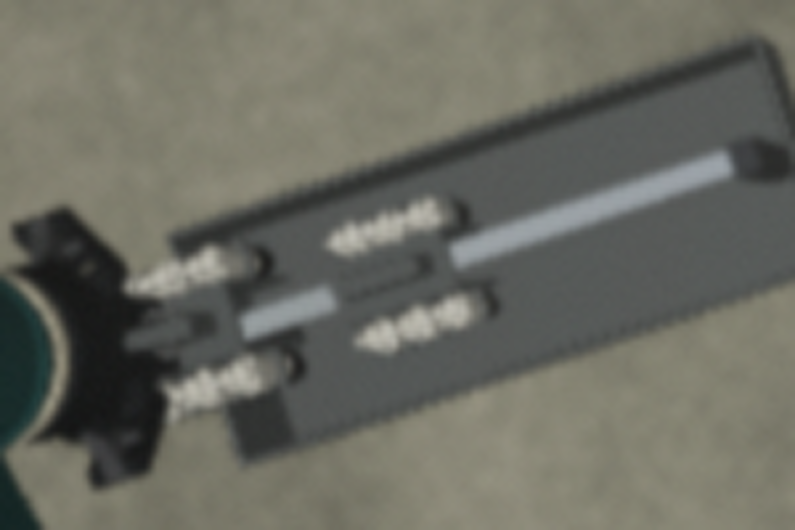

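The crop shows the held hanger over the bar's left end (tubes near (210,270) and (235,380)), with the hung hanger at (385,275). Next I measure the held hanger relative to the bar.

Run:
```python
from h import *
c=load("top1.npz");P=pts(c);z=P[...,2]
a=np.radians(20.1);d=np.array([-np.sin(a),np.cos(a)]);n=np.array([np.cos(a),np.sin(a)]);mid=np.array([.4825,.278])
w=np.zeros(z.shape,bool);w[180:280,130:300]=1
def st(nm,k):
    X=P[k];s=(X[:,:2]-mid)@d*1000;p=(X[:,:2]-mid)@n*1000;print(nm,k.sum(),"s",np.percentile(s,[0,3,97,100]).round(1),"p",np.percentile(p,[0,3,50,97,100]).round(1),"z",np.median(X[:,2]).round(4))
S=((P[...,:2]-mid)@d)*1000;Q=((P[...,:2]-mid)@n)*1000
st("crown",w&(z>.322)&(z<.337)&(abs(Q)<19))
st("tubes+",w&(z>.30)&(z<.337)&(Q>20)&(Q<45)&(S<110))
st("tubes-",w&(z>.30)&(z<.337)&(Q<-20)&(Q>-45)&(S<110))
st("tab",w&(z>.35)&(z<.372)&(abs(Q)<12)&(S<100))
st("hungcrown",w&(z>.172)&(z<.19)&(abs(Q)<25)&(abs(Q)>9)&(S<90)&(S>-10))
print("tcp s,p",(np.array([.4428,.3815])-mid)@d*1000,(np.array([.4428,.3815])-mid)@n*1000)
```

```text
crown 117 s [ 76.6  78.  106.2 109.4] p [-19.  -18.1  -0.8  14.1  14.5] z 0.3288
tubes+ 54 s [ 79.7  80.2 108.  109.1] p [20.1 20.8 24.6 31.9 33.2] z 0.3161
tubes- 105 s [ 77.1  78.3 108.5 110. ] p [-42.2 -40.5 -31.3 -20.7 -20. ] z 0.3158
tab 34 s [85.9 86.3 98.4 98.7] p [-10.2  -9.9  -4.3   1.3   1.7] z 0.3619
hungcrown 155 s [ 6.5  8.  74.1 76.5] p [-20.2 -19.6  -9.9  17.3  17.8] z 0.1795
tcp s,p 110.83954496685132 -1.7132634185486522
```

Emit:
{"api": "step_arm", "payload": {
  "steps": [0, 6.5, 3, 0, 0, 0, 0, 0, 0, 0, 15, 0, 0, 0, 0, 0, 0, 20, 0, 0, 0, 0, 0, 0, 10, 0, 0, 0, 0, 0, 0, 0, 0, 0, 0, 0, 0, 0, 0, 0, 0, 0]
}}

```text
clock: 7.7
eef_pos: [0.4437, 0.3898, 0.2928]
eef_rot: [0.573, 0.82, 0.0, -0.0]
wrist_force: [-0.6, 0.2, -1.3]
opening: 0.0111
grasp_force: 58.6
```

```bash
cat > meas.py <<'E'
import sys;from h import *
from bench import arm
zc=float(sys.argv[1]);s0,s1=float(sys.argv[2]),float(sys.argv[3])
c=arm.camera('top');P=pts(c);z=P[...,2]
a=np.radians(20.1);d=np.array([-np.sin(a),np.cos(a)]);n=np.array([np.cos(a),np.sin(a)]);mid=np.array([.4825,.278])
S=((P[...,:2]-mid)@d)*1000;Q=((P[...,:2]-mid)@n)*1000
for nm,k in (("crown",(abs(z-zc)<.007)&(abs(Q)<26)),("tab",(z>zc+.02)&(z<zc+.04)&(abs(Q)<14))):
    k=k&(S>s0)&(S<s1)
    if k.sum():print(nm,k.sum(),"s",np.percentile(S[k],[0,3,97,100]).round(1),"p",np.percentile(Q[k],[0,3,50,97,100]).round(1),"z",np.median(z[k]).round(4))
E
python3 go.py 442 388 187.5 20.1; python3 meas.py .284 60 125
```

```text
t 7.7 pos [443.7 389.8 292.8] tilt 0.03 wz -0.0 shift after turn [ -1.1  -2.3 105.3] q [0.6  0.3  1.45 0.   1.4  0.25] open 0.011091940394786993 gf 58.58622908592224 [-0.6  0.2 -1.3]
crown 130 s [ 84.5  85.4 116.5 121.9] p [-19.8 -19.1  -2.9  18.4  25.9] z 0.2846
tab 78 s [ 93.7  94.2 123.5 124.5] p [-13.4 -11.6  -0.7  10.9  11.6] z 0.3188
```

Emit:
{"api": "step_arm", "payload": {
  "steps": [0, -1, 0, 15, 0, 0, 0, 0, 0, 0, 20, 0, 0, 0, 0, 0, 0, 20, 0, 0, 0, 0, 0, 0, 20, 0, 0, 0, 0, 0, 0, 10, 0, 0, 0, 0, 0, 0, 5, 0, 0, 0, 0, 0, 0, 5, 0, 0, 0, 0, 0, 0, 4, 0, 0, 0, 0, 0, 0, 4, 0, 0, 0, 0, 0, 0, 0, 0, 0, 0]
}}

```text
clock: 8.75
eef_pos: [0.4437, 0.3888, 0.1892]
eef_rot: [0.573, 0.82, -0.0, -0.0]
wrist_force: [0.6, -0.1, -2.6]
opening: 0.011
grasp_force: 58.7
```

```bash
python3 go.py 442 388 187.5 20.1; python3 meas.py .18 70 125
```

```text
t 8.75 pos [443.7 388.8 189.2] tilt 0.01 wz 0.0 shift after turn [-0.1 -1.8  1.7] q [0.6  0.38 1.58 0.   1.17 0.25] open 0.011038502323245512 gf 58.68929922580719 [ 0.6 -0.1 -2.6]
crown 131 s [ 70.4  72.5 115.2 122.3] p [-20.1 -19.4  -2.5  18.4  25.8] z 0.181
tab 58 s [ 92.4  93.  119.  120. ] p [-13.6 -12.2  -1.2   9.4  13.9] z 0.2152
```

Emit:
{"api": "step_arm", "payload": {
  "steps": [0, 0, 0, 1.5, 0, 0, 0, 0.3, 0, 0, 0, 0, 0, 0, 0.4, 0, 0, 0, 0, 0, 0, 0.4, 0, 0, 0, 0, 0, 0, 0.4, 0, 0, 0, 0, 0, 0, 0.4, 0, 0, -10, 0, 0, 0, 0.4, 0, 0, -30, 0, 0, 0, 0.6, 0, 0, -40, 0, 0, 0, 0.8, 0, 0, -40, 0, 0, 0, 1, 0, 0, 0, 0, 0, 0]
}}

```text
clock: 9.8
eef_pos: [0.4467, 0.3909, 0.3152]
eef_rot: [0.573, 0.82, 0.006, 0.002]
wrist_force: [0.0, 0.9, 0.9]
opening: 0.0763
grasp_force: 0.0
```

```bash
python3 go.py 477.5 -280.4 280 1.7; python3 meas.py .18 70 170;python3 meas.py .18 -30 78
python3 - <<'E'
from bench import arm
from h import *
c=arm.camera('top');P=pts(c);z=P[...,2];m=np.zeros((400,640),np.uint8);m[190:270,330:465]=((z>.118)&(z<.14))[190:270,330:465]
n,l,st,ce=cv2.connectedComponentsWithStats(m)
for i in range(1,n):
    if st[i,4]>8:print(cv2.minAreaRect((P[l==i][:,:2]*1000).astype(np.float32)))
E
```

```text
t 9.8 pos [446.7 390.9 315.2] tilt 0.7 wz 18.4 shift after turn [-672.1   10.4   33.2] q [0.6  0.28 1.42 0.   1.43 0.25] open 0.07633005223315195 gf 0.0 [0.  0.9 0.9]
crown 259 s [ 70.2  73.1 166.5 169.1] p [-19.6 -18.9  -5.8  17.5  25.9] z 0.1794
tab 78 s [ 92.8  93.4 140.3 143.8] p [-6.7 -6.5 -1.   4.6  4.9] z 0.2148
crown 247 s [-29.9 -23.7  73.   76.5] p [-19.8 -18.8  -2.7  17.4  25.7] z 0.1791
tab 80 s [15.4 16.3 64.1 66.4] p [-7.  -6.8 -1.2  4.4  4.8] z 0.2138
((501.866455078125, -153.73634338378906), (9.37412166595459, 46.66059494018555), 1.4825164079666138)
((477.41070556640625, -280.3812561035156), (9.470952987670898, 48.99434280395508), 1.6379287242889404)
```

Emit:
{"api": "step_arm", "payload": {
  "steps": [1, 0, 0, 0, 0, 0, 6.2, 1, 0, 0, 0, 0, 0, 6.2, 1, 0, 0, 0, 0, 0, 6, 1, -20, 0.6, 0, 0, 0, 0, 1, -40, 0.6, 0, 0, 0, 0, 1, -45, 0.6, 0, 0, 0, 0, 1, -45, 0.6, 0, 0, 0, 0, 1, -45, 0.6, 0, 0, 0, 0, 1, -45, 0.6, 0, 0, 0, 0, 1, -45, 0.6, 0, 0, 0, 0]
}}

```text
clock: 10.95
eef_pos: [0.4549, 0.1014, 0.3068]
eef_rot: [0.695, 0.719, -0.001, -0.001]
wrist_force: [1.1, 0.3, -0.3]
opening: 0.0854
grasp_force: 0.0
```

Emit:
{"api": "step_arm", "payload": {
  "steps": [1, -45, 0.6, 0, 0, 0, 0, 1, -45, 0.6, 0, 0, 0, 0, 1, -45, 0.6, 0, 0, 0, 0, 1, -45, 0.6, 0, 0, 0, 0, 1, -45, 0.6, 0, 0, 0, 0, 1, -45, 0.6, 0, 0, 0, 0, 1, -45, 0.6, 0, 0, 0, 0, 1, -45, 0.6, 0, 0, 0, 0, 1, -27, 0.6, 0, 0, 0, 0, 1, 0, 0, 0, 0, 0, 0]
}}

```text
clock: 11.95
eef_pos: [0.472, -0.2864, 0.3064]
eef_rot: [0.697, 0.717, -0.001, -0.001]
wrist_force: [0.2, -0.2, 0.4]
opening: 0.0852
grasp_force: 0.0
```

Emit:
{"api": "step_arm", "payload": {
  "steps": [1, 0, 0, 0, 0, 0, 0, 1, 0, 0, 0, 0, 0, 0]
}}

```text
clock: 12.15
eef_pos: [0.4726, -0.2815, 0.3072]
eef_rot: [0.696, 0.718, 0.0, -0.001]
wrist_force: [0.2, -0.0, -0.3]
opening: 0.0855
grasp_force: 0.0
```

```bash
python3 go.py 477.5 -280.4 100 1.7
```

```text
t 12.15 pos [ 472.6 -281.5  307.2] tilt 0.12 wz 0.1 shift after turn [  0.6   5.2 207.2] q [-0.66  0.23  1.51  0.    1.41 -0.69] open 0.0855017604481609 gf 0.0 [ 0.2 -0.  -0.3]
```

Emit:
{"api": "step_arm", "payload": {
  "steps": [1, 0.5, 5.2, 20, 0, 0, 0, 1, 0, 0, 40, 0, 0, 0, 1, 0, 0, 40, 0, 0, 0, 1, 0, 0, 40, 0, 0, 0, 1, 0, 0, 30, 0, 0, 0, 1, 0, 0, 18, 0, 0, 0, 1, 0, 0, 10, 0, 0, 0, 1, 0, 0, 4, 0, 0, 0, 1, 0, 0, 0, 0, 0, 0, 1, 0, 0, 0, 0, 0, 0]
}}

```text
clock: 13.15
eef_pos: [0.4795, -0.2822, 0.1069]
eef_rot: [0.696, 0.718, 0.0, 0.001]
wrist_force: [0.1, 0.3, -0.4]
opening: 0.0859
grasp_force: 0.0
```

```bash
python3 go.py 477.5 -280.4 100 1.7
```

```text
t 13.15 pos [ 479.5 -282.2  106.9] tilt 0.11 wz 0.1 shift after turn [ 1.9 -2.   6.9] q [-0.66  0.44  1.74  0.    0.96 -0.69] open 0.08588568648993956 gf 0.0 [ 0.1  0.3 -0.4]
```

Emit:
{"api": "step_arm", "payload": {
  "steps": [1, 2, -2, 5, 0, 0, 0, 1, 0, 0, 0, 0, 0, 0, 0, 0, 0, 0, 0, 0, 0, 0, 0, 0, 0, 0, 0, 0, 0, 0, 0, 0, 0, 0, 0, 0, 0, 0, 0, 0, 0, 0, 0, 0, 0, 0, 0, 0, 0, 0, 0, 0, 0, 0, 0, 0]
}}

```text
clock: 13.95
eef_pos: [0.4769, -0.28, 0.1008]
eef_rot: [0.696, 0.718, 0.0, 0.0]
wrist_force: [0.1, -0.2, -0.3]
opening: 0.0109
grasp_force: 62.0
```

```bash
python3 go.py 508 208 345 20.1
```

```text
t 13.95 pos [ 476.9 -280.   100.8] tilt 0.01 wz -18.4 shift after turn [ 447.6  197.  -244.1] q [-0.66  0.44  1.75  0.    0.95 -0.69] open 0.010855225617170117 gf 62.01622009277344 [ 0.1 -0.2 -0.3]
```

Emit:
{"api": "step_arm", "payload": {
  "steps": [0, 0, 0, -15, 0, 0, 0, 0, 0, 0, -35, 0, 0, 0, 0, 0, 0, -40, 0, 0, 0, 0, 0, 0, -40, 0, 0, 0, 0, 0, 0, -40, 0, 0, 0, 0, 0, 0, -30, 0, 0, 0, 0, 0, 0, -15, 0, 0, -4, 0, 0, 0, 0, 0, 0, -6.2, 0, 0, 0, 0, 0, 0, -6, 0, 0, 0, 0, 0, 0, -2.2]
}}

```text
clock: 14.95
eef_pos: [0.4762, -0.2797, 0.3153]
eef_rot: [0.571, 0.821, 0.0, -0.001]
wrist_force: [-0.9, 1.1, -2.4]
opening: 0.0113
grasp_force: 61.7
```

```bash
python3 go.py 508 208 316 20.1
```

```text
t 14.95 pos [ 476.2 -279.7  315.3] tilt 0.07 wz 0.2 shift after turn [ 4.470e+02  1.975e+02 -3.000e-01] q [-0.66  0.22  1.49  0.    1.43 -1.01] open 0.01125009104904608 gf 61.655884981155396 [-0.9  1.1 -2.4]
```

Emit:
{"api": "step_arm", "payload": {
  "steps": [0, 20, 8.8, 0, 0, 0, 0, 0, 35, 15.5, 0, 0, 0, 0, 0, 38, 16.8, 0, 0, 0, 0, 0, 38, 16.8, 0, 0, 0, 0, 0, 38, 16.8, 0, 0, 0, 0, 0, 38, 16.8, 0, 0, 0, 0, 0, 38, 16.8, 0, 0, 0, 0, 0, 38, 16.8, 0, 0, 0, 0, 0, 38, 16.8, 0, 0, 0, 0, 0, 38, 16.8, 0, 0, 0, 0]
}}

```text
clock: 15.95
eef_pos: [0.5014, 0.1133, 0.3153]
eef_rot: [0.573, 0.82, -0.0, -0.0]
wrist_force: [0.5, -0.4, -2.5]
opening: 0.011
grasp_force: 61.6
```

Emit:
{"api": "step_arm", "payload": {
  "steps": [0, 38, 16.8, 0, 0, 0, 0, 0, 30, 13.3, 0, 0, 0, 0, 0, 20, 8.8, 0, 0, 0, 0, 0, 0, 0, 0, 0, 0, 0, 0, 0, 0, 0, 0, 0, 0, 0, 0, 0, 0, 0, 0, 0]
}}

```text
clock: 16.55
eef_pos: [0.5081, 0.2067, 0.3154]
eef_rot: [0.573, 0.82, -0.001, -0.0]
wrist_force: [1.2, -0.5, -2.1]
opening: 0.0109
grasp_force: 61.5
```

```bash
python3 go.py 508 208 285.8 20.1; python3 meas.py .309 -130 -20
```

```text
t 16.55 pos [508.1 206.7 315.4] tilt 0.07 wz -0.0 shift after turn [ 1.2  0.4 29.6] q [ 0.26  0.22  1.5  -0.    1.42 -0.09] open 0.010874612231392808 gf 61.53363347053528 [ 1.2 -0.5 -2.1]
crown 132 s [-110.9 -110.7  -80.8  -72.7] p [-21.6 -21.1  -4.5  24.6  26. ] z 0.3088
tab 32 s [-102.4 -102.3  -85.9  -85.4] p [-11.6  -9.2  -3.7   2.5   2.8] z 0.3428
```

Emit:
{"api": "step_arm", "payload": {
  "steps": [0, 0, 2, 10, 0, 0, 0, 0, 0, 0, 15, 0, 0, 0, 0, 0, 0, 5, 0, 0, 0, 0, 0, 0, 0, 0, 0, 0, 0, 0, 0, 0, 0, 0, 0]
}}

```text
clock: 17.1
eef_pos: [0.5105, 0.2081, 0.2859]
eef_rot: [0.573, 0.82, 0.0, -0.0]
wrist_force: [0.6, -0.1, -3.1]
opening: 0.0111
grasp_force: 61.6
```

```bash
python3 go.py 508 208 185.8 20.1; python3 meas.py .28 -130 -20
```

```text
t 17.1 pos [510.5 208.1 285.9] tilt 0.01 wz -0.0 shift after turn [  0.7  -2.4 100.1] q [ 0.26  0.24  1.54  0.    1.36 -0.09] open 0.011110088915481745 gf 61.63027882575989 [ 0.6 -0.1 -3.1]
crown 120 s [-111.2 -110.4  -80.5  -72.4] p [-19.  -18.3  -3.9  17.4  18.7] z 0.2795
tab 28 s [-101.9 -101.8  -84.8  -84.7] p [-11.4  -9.2  -2.3   4.9   6.1] z 0.3134
```

Centred within about 1–2 mm, so I'll lower it.

Emit:
{"api": "step_arm", "payload": {
  "steps": [0, 0, 0, 12, 0, 0, 0, 0, 0, 0, 20, 0, 0, 0, 0, 0, 0, 20, 0, 0, 0, 0, 0, 0, 18, 0, 0, 0, 0, 0, 0, 10, 0, 0, 0, 0, 0, 0, 8, 0, 0, 0, 0, 0, 0, 5, 0, 0, 0, 0, 0, 0, 4, 0, 0, 0, 0, 0, 0, 0, 0, 0, 0, 0, 0, 0, 0, 0, 0, 0]
}}

```text
clock: 18.15
eef_pos: [0.5107, 0.2085, 0.1893]
eef_rot: [0.573, 0.82, 0.0, 0.0]
wrist_force: [0.1, 0.1, -2.0]
opening: 0.0107
grasp_force: 61.5
```

```bash
python3 go.py 508 208 185.8 20.1
```

```text
t 18.15 pos [510.7 208.5 189.3] tilt 0.05 wz 0.0 shift after turn [ 0.5 -2.7  3.5] q [ 0.26  0.33  1.67  0.    1.14 -0.09] open 0.010702925842707543 gf 61.529996395111084 [ 0.1  0.1 -2. ]
```

Emit:
{"api": "step_arm", "payload": {
  "steps": [0, 0, 0, 3, 0, 0, 0, 0.3, 0, 0, 0, 0, 0, 0, 0.4, 0, 0, 0, 0, 0, 0, 0.4, 0, 0, 0, 0, 0, 0, 0.4, 0, 0, 0, 0, 0, 0, 0.4, 0, 0, -10, 0, 0, 0, 0.4, 0, 0, -30, 0, 0, 0, 0.6, 0, 0, -40, 0, 0, 0, 0.6, 0, 0, -40, 0, 0, 0, 0.6, 0, 0, 0, 0, 0, 0]
}}

```text
clock: 19.15
eef_pos: [0.5139, 0.2094, 0.3128]
eef_rot: [0.573, 0.82, 0.005, 0.004]
wrist_force: [0.9, -0.7, 0.2]
opening: 0.0509
grasp_force: 0.0
```

Emit:
{"api": "step_arm", "payload": {
  "steps": [0.6, -30, 0, 0, 0, 0, 0, 0.6, -40, 0, 0, 0, 0, 0, 0.6, -40, 0, 0, 0, 0, 0, 0.6, -40, 0, 0, 0, 0, 0, 0.6, -20, 0, 0, 0, 0, 0, 0.6, 0, 0, 0, 0, 0, 0]
}}

```text
clock: 19.75
eef_pos: [0.5697, 0.0461, 0.3058]
eef_rot: [0.574, 0.819, -0.0, 0.0]
wrist_force: [-1.0, 1.2, -0.5]
opening: 0.0513
grasp_force: 0.0
```

```bash
python3 meas.py .18 -130 -20;python3 meas.py .18 -10 80;python3 meas.py .18 80 160
python3 -c "
from bench import arm;import cv2;cv2.imwrite('pics/s2.png',arm.camera('scene')['image'][:,:,::-1])"
```

```text
crown 66 s [-129.3 -127.8  -22.4  -20. ] p [-18.  -17.1  -2.2  11.5  16.9] z 0.1764
crown 229 s [-9.1 -4.3 74.3 78.7] p [-19.9 -19.4  -4.1  17.5  25.8] z 0.1793
tab 78 s [16.1 17.3 63.9 66.2] p [-6.9 -6.8 -1.5  4.5  4.9] z 0.2143
crown 219 s [ 81.2  84.2 152.3 159.7] p [-19.7 -18.9  -6.   17.5  25.9] z 0.1796
tab 79 s [ 92.7  93.1 140.9 144.5] p [-6.8 -6.6 -1.   4.5  4.9] z 0.2142
```

View pics/s2.png

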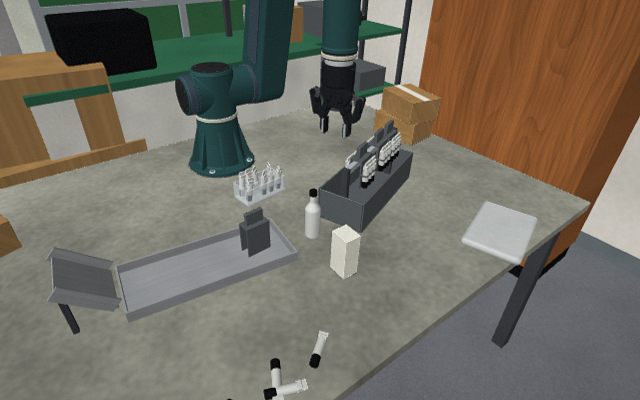

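The picture shows all three filled hangers on the bar (tubes near (368,168) to (395,148)) and the empty hanger, bottle and carton undisturbed. The gripper blocks the top view of the near one, so I'll move it away and measure.

Emit:
{"api": "step_arm", "payload": {
  "steps": [0.6, -30, 0, 0, 0, 0, 0, 0.6, -45, 0, 0, 0, 0, 0, 0.6, -45, 0, 0, 0, 0, 0, 0.6, -45, 0, 0, 0, 0, 0, 0.6, -45, 0, 0, 0, 0, 0, 0.6, -45, 0, 0, 0, 0, 0, 0.6, -30, 0, 0, 0, 0, 0, 0.6, 0, 0, 0, 0, 0, 0]
}}

```text
clock: 20.75
eef_pos: [0.6679, -0.2216, 0.305]
eef_rot: [0.574, 0.819, -0.0, 0.0]
wrist_force: [-0.1, 0.4, -1.2]
opening: 0.0512
grasp_force: 0.0
```

```bash
python3 meas.py .18 -130 -20;python3 meas.py .18 -10 80
python3 - <<'E'
from bench import arm
from h import *
c=arm.camera('top');cv2.imwrite("pics/t3.png",cv2.resize(c["image"][180:280,150:300,::-1],None,fx=5.3,fy=5.3))
P=pts(c);z=P[...,2];X=P[190:270,330:380][(z[190:270,330:380]>.118)&(z[190:270,330:380]<.14)];print(X.mean(0) if len(X) else 0)
E
```

```text
crown 262 s [-129.8 -125.6  -26.9  -20. ] p [-18.7 -18.   -2.8  18.2  19.2] z 0.1788
tab 79 s [-101.  -100.6  -53.1  -51.7] p [-5.6 -5.4  0.1  6.   6.3] z 0.2135
crown 232 s [-9.7 -3.7 74.9 79.6] p [-20.3 -19.5  -4.4  17.5  25.6] z 0.1795
tab 79 s [16.  16.4 64.  65.8] p [-6.9 -6.8 -1.2  4.4  4.8] z 0.2138
[ 0.50531561 -0.17221616  0.13028632]
```

View pics/t3.png

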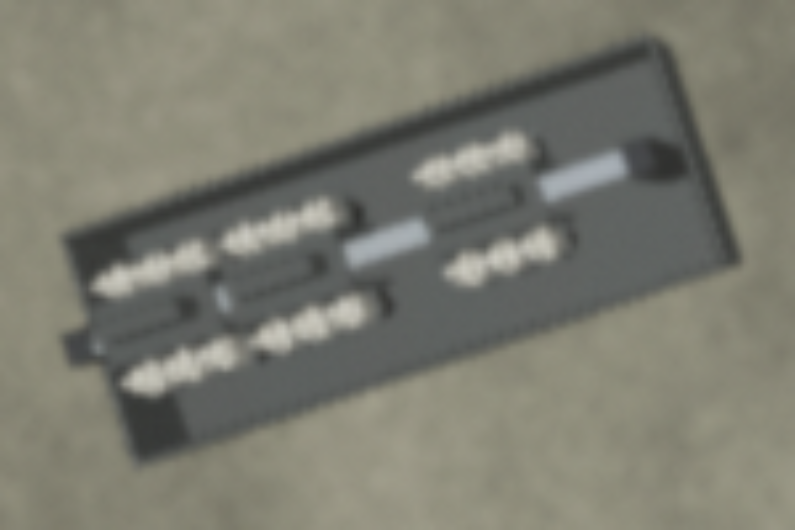

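The crop shows three separate hangers: tabs near (150,315), (285,280) and (480,205), with visible bar in both gaps. The empty hanger's reading may be partly blocked by the arm, so I'll check it in the scene view.

Run:
```python
from bench import arm
from h import *
a=load("scene0.npz");b=arm.camera("scene")
for c in(a,b):
    P=pts(c);k=(abs(P[...,0]-.502)<.06)&(abs(P[...,1]+.154)<.06)&(P[...,2]>.1)&(P[...,2]<.14)
    print(k.sum(),P[k].mean(0).round(4),P[k].min(0).round(3),P[k].max(0).round(3))
```

```text
222 [ 0.5098 -0.1589  0.1172] [ 0.499 -0.183  0.1  ] [ 0.515 -0.131  0.131]
218 [ 0.5099 -0.1595  0.1176] [ 0.497 -0.183  0.1  ] [ 0.515 -0.132  0.131]
```

The empty hanger hasn't moved, so I'm handing in.

```bash
python3 -c "
from bench import arm;print(arm.close_job())"
```

```text
the job is handed in; nothing more can be done
None
```

Both filled hangers now hang on the bar, one on each side of the one already there, with clear gaps; the empty hanger, bottle and carton look undisturbed, and I handed the job in at about 21 s of the 61 s, though no verdict came back.

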